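# Chock the spring hatch open and fetch the star knob

### The job

Push the parts box's spring-closing sliding hatch open by its upright tab and prop it with the wooden wedge, standing upright in the gap between the tab and the two fixed stops on the box's deck, so that the hatch stays open by itself. Then lift the black star knob out of the well under the hatch and lay it in the shallow steel tray. Leave the wedge in place and the brass coupling in the well, and do not disturb the things standing about.

Things in the scene. Friction and masses are not known exactly. Their poses are not given: they have to be found in the camera images.
- box: Fixed low stainless parts box, 220 x 420 x 85 mm (x, y, z). Origin: centre of its underside, z up. The flat deck is 85 mm above the origin; the hatch slides on it along the box's y and opens towards +y. Guide rails 10 mm high run along the deck at x = +-98 mm.
- well (a point): Centre of the floor of the well, the rectangular recess (160 mm in x, 140 mm in y, 50 mm deep) in the box's deck that the shut hatch covers: x = 0, y = -115, z = 35 mm in the box frame.
- stops (a point): Point midway between the two fixed stops on the deck, at the height of their tops, in the plane of their +y faces: x = 0, y = 141, z = 107 mm in the box frame. The stops stand at x = -37 and +37 mm, each 20 mm wide in x, 10 mm in y, 22 mm tall.
- hatch (a joint): Hatch position along the box's +y, m: 0 shut, 0.165 end of travel, about 0.145 when propped. A spring always pulls it shut (3 N shut, 6 N open, light damping): let go, it shuts in about a second. It is a 176 x 154 x 4 mm grey plate over the well with a tongue, 44 mm wide and 4 mm thick, that runs on the deck towards +y, between the stops, to the upright tab.
- tab (a point): Middle of the top edge of the hatch's upright tab, on its -y face, the one to push towards +y. Tab: 40 mm wide along the box's x, 6 mm thick, 40 mm tall above the deck (18 mm taller than the stops); it passes between the stops. Moves with the hatch; at hatch = 0 it is at x = 0, y = 28, z = 125 mm in the box frame.
- seat (a point): Where the middle of the wedge's underside belongs: x = 0, y = 157, z = 89 mm in the box frame, on top of the hatch's tongue, just on the +y side of the stops. Axes as the box's. The wedge stands across, its length along the box's x, either way round, touching both stops on one side and the tab on the other.
- wedge: Loose pale wooden wedge, 96 mm long (x), 80 mm tall (z), tapering from 38 mm wide (y) at the -x end to 26 mm at the +x end; 160 g. Origin: centre of its underside. Starts upright on the table. Gripped across its width within 27 mm of its top, the fingers clear the tab; its foot, held just higher than the stops, can push the tab.
- knob: Loose black six-lobed star knob, standing in the well: star 48 mm across the lobes and 22 mm thick, on a steel hub 30 mm across and 16 mm tall; 38 mm tall in all, 90 g. Origin: centre of the hub's underside. Stands near the well's middle in x and 35 mm from it in y, to either side.
- coupling: Small brass hose coupling, 30 mm across, 32 mm tall, in the other half of the well; it stays there. Origin: centre of its underside.
- tray: Shallow loose steel tray on the table, 150 x 110 x 22 mm (x, y, z), open on top, walls and floor 3 mm thick; 500 g. Origin: centre of its underside.
- bottle: Amber bottle, 64 mm across, 150 mm tall, on the table beyond the box; a bystander. Origin: centre of its underside.
- beaker: White plastic beaker, 64 mm across, 70 mm tall, on the table beyond the box; a bystander. Origin: centre of its underside.
- wrench: Wrench lying on the table on the robot's left, nearer than the tray and wedge; a bystander.
Mind the look-alikes: they are no part of the job. What is meant by the tray is not orange, and is the smaller of those in its own colour. Several things look just like the wedge: the one meant starts nearest to the robot's base.

How it is judged (in metres and radians):
On the way, in this order (a step that is already met when the one before it is completed fails the run):
1. the hatch stands open, held by the upright wedge alone: the robot touches neither wedge nor box (value of joint hatch above 0.13 m and horizontal distance between wedge and seat below 0.025 m and z of wedge in the frame of box below 0.099 m and angle between wedge's own z axis and vertical below 0.2 rad and contact force between each of the fingers, the arm and wedge below 0.2 N and contact force between each of the fingers, the arm and box below 0.2 N), for 0.3 s.
2. the star knob is lifted clear of the well while the wedge holds the hatch (value of joint hatch above 0.13 m and horizontal distance between wedge and seat below 0.025 m and z of wedge in the frame of box below 0.099 m and angle between wedge's own z axis and vertical below 0.2 rad and z of knob in the frame of box above 0.09 m), for 0.1 s.
At the end, for the whole second after the job is handed in: Hatch at least 130 mm open, the wedge upright (within 0.2 rad) on the tongue, its middle within 25 mm of the seat; star knob at rest on the tray floor, within its walls; wedge at rest; coupling still in the well; bottle, beaker and wrench within 40 mm of their starts (value of joint hatch above 0.13 m and horizontal distance between wedge and seat below 0.025 m and z of wedge in the frame of box below 0.099 m and angle between wedge's own z axis and vertical below 0.2 rad and x of knob in the frame of tray between -0.068 and 0.068 m and y of knob in the frame of tray between -0.05 and 0.05 m and z of knob in the frame of tray between -0.005 and 0.032 m and z of coupling in the frame of box below 0.06 m and linear speed of each of knob, wedge below 0.02 m/s); the robot touches nothing.
It fails at once if bottle, beaker or wrench moved by more than 40 mm (distance of any of bottle, beaker, wrench from where it was at the start of the episode above 0.04 m).
It fails at once if the brass coupling is lifted from the well floor (z of coupling in the frame of box above 0.06 m).
It also fails if it takes over 64 s, if anything falls off the work surface, if the arm or the gripper's body presses on something with over 40 N, if the wrist force passes 120 N, or if a joint passes its speed limit or range.

### The arm

A 6-joint arm with a two-finger parallel gripper is mounted at the origin on the work surface. World frame = base frame: x ahead of the robot, y to its left, z up, the work surface at z = 0. Lengths are in m, angles in degrees, forces in N, time in s.
With the tool pointing down it reaches from about 0.35 to 0.975 m from the base axis. Payload 17.4 kg.
Tool frame: the origin (TCP) lies midway between the tips of the shut fingers; the grasp point (between the pads) lies 19 mm behind it; z points along the fingers, y is the line along which they close (so a half turn about z gives the same grasp; the last joint's range is limited). The gripper opens to 85 mm and grips with 20 to 120 N. Pads are 22 mm wide; open, the fingers measure 114 mm over their backs; the gripper's body (76 mm by 85 mm) begins 54 mm behind the grasp point. The pads swing forward as they close: fully open they stand 13 mm farther back than shut.
Start: joints at [61.834, 6.646, 82.598, -0, 90.757, -2.166], TCP at [0.296, 0.607, 0.197] pointing down, gripper open.
Joint ranges: [-162.19, 162.19], [-47.58, 125.68], [4.15, 143.07], [-65.23, 245.23], [0.69, 171.88], [-170.13, 170.13]. Speed limits (degrees/s): [108.29, 108.29, 127.2, 180, 180, 180].

### API

Orientations are given as a 3x3 rotation matrix whose columns are the frame's x, y, z axes.
In Python, from plant import r gives the robot as it stands.
- The arm moves only by the tool move_arm, never from a script. Its argument "moves" is text: rows parted by semicolons, each of 7 numbers parted by spaces: the shift along the tool's x, y, z scaled (see below), then the turn, a rotation vector about the tool's x, y, z scaled (see below), then the finger opening in mm, from 0 to 85.4. A call has 1 to 5 rows; each row is the pose to reach, as a shift and turn from the pose commanded when the call began, along the tool's axes at that moment; what a row does not reach only later rows make up. The controller multiplies each number of a shift by 25 cm and each number of a turn by 90 degrees. A row lasts 1/10 s, in which the tool goes at most 50 mm and 8.59 degrees, less where a joint would pass 70% of its speed; a pose out of reach is approached as far as the arm can. A call with a number of a shift or a turn outside -1 to 1 is refused whole. A call with a gripper value outside its range is refused whole. The fingers move at their own pace and stop on an object; "force" is the grip in N (left out, the last holds). Time passes only in rows, so rows that repeat a pose let the fingers close. It gives the time, the measured TCP pose, the force, the opening and the grip force at its end, in the units of the state.
- r.state(): the state, without advancing time (a new reading comes with each control period).
- r.camera(name): name is "side" or "top"; returns a dict with "image" (384x512x3 uint8, red, green, blue), "vertical_fov" (degrees; the focal length in pixels is half the picture's height over the tangent of half this angle, whatever the lens; pixels are square), "cx", "cy" (the principal point, pixels), "xyz" and "rotation" of the camera in the world. Camera axes: x right, y down, z forward; pixel columns grow to the right and rows downward; lengths in m; the calibration is good to about 2 mm. A picture is of the moment at which its call begins. There is no depth.
- r.job_done(): hands the job in; it is judged then, once.
The state is a dict: "t": time; "q": joint angles; "qvel": joint speeds; "joint_efforts": joint torques, N m; "ee_pos": TCP position; "tcp_rot": TCP orientation; "ft_force": force on the tool from outside, world axes, zero at the start; "moment": the same for the moment, N m; "grip_width": finger opening in m; "finger_force": force on a finger pad.
Only numpy, scipy, OpenCV 4.12 (cv2) and the standard library are available. Lean on these libraries where they do the work, as an engineer would, in place of code of your own. Each camera call takes 0.05 s, during which the arm holds its last target. There are 200 camera calls.

## Working session

There is one attempt and no reset: what is moved stays moved. The work goes in short steps, Python scripts to look and compute and a tool call to move; the robot and the scene stay as the last step left them, time stands still between calls to the robot, and variables do not carry over. Pictures are saved under pics/ and viewed, at most 10 in all, crops included, and the job is handed in when it is done.

Besides the shell and the picture viewer there is one more tool, called in YAML: its name, and indented under it one key for each argument. move_arm: Moves the arm, as the interface text tells. Shifts and turns lie within -1 to 1; 1 stands for 25 cm of shift or 90 degrees of turn. Its arguments: {"type":"object","properties":{"moves":{"type":"string"},"force":{"type":"number"}},"required":["moves"]}

```bash
mkdir -p pics; ls
cat > h.py <<'E'
import numpy as np, cv2
from plant import r
def cam(n,f=None):
    c=r.camera(n)
    if f: cv2.imwrite('pics/'+f,cv2.cvtColor(c['image'],cv2.COLOR_RGB2BGR))
    return c
def K(c):
    return c['image'].shape[0]/2/np.tan(np.radians(c['vertical_fov'])/2)
def ray(c,u,v):
    return np.array(c['rotation'])@np.array([(u-c['cx'])/K(c),(v-c['cy'])/K(c),1])
def at(c,u,v,z):
    d=ray(c,u,v);p=np.array(c['xyz']);return (p+d*(z-p[2])/d[2]).round(4)
def proj(c,P):
    q=np.array(c['rotation']).T@(np.array(P)-np.array(c['xyz']));return (q[:2]/q[2]*K(c)+[c['cx'],c['cy']]).round(1)
E
python3 - <<'E'
from h import *
for n in('top','side'):
    c=cam(n); print(n,c['xyz'],np.round(c['rotation'],3).tolist(),c['vertical_fov'],c['cx'],c['cy'])
    im=cv2.cvtColor(c['image'],cv2.COLOR_RGB2BGR)
    cv2.imwrite(f'pics/{n}0.png',cv2.resize(im,(800,600),interpolation=cv2.INTER_CUBIC))
    np.save(f'{n}0.npy',c,allow_pickle=True)
s=r.state();print(s['t'],s['ee_pos'],np.round(s['tcp_rot'],3),s['grip_width'])
E
```

```text
pics
top [ 0.28396376 -0.05975552  1.40338167] [[-0.017, -0.983, 0.183], [-1.0, 0.021, 0.017], [-0.021, -0.183, -0.983]] 55.14936373971313 256.19206159839075 191.67562661964973
side [ 0.05566962 -0.93791303  0.6737346 ] [[0.872, -0.246, 0.423], [-0.489, -0.431, 0.758], [-0.004, -0.868, -0.496]] 51.935742183735265 257.0712457307766 193.36365898142103
0.1 [0.29581086 0.60650055 0.19595179] [[-0.899  0.438 -0.   ]
 [ 0.438  0.899 -0.001]
 [ 0.    -0.001 -1.   ]] 0.08511020321706425
```

View pics/top0.png

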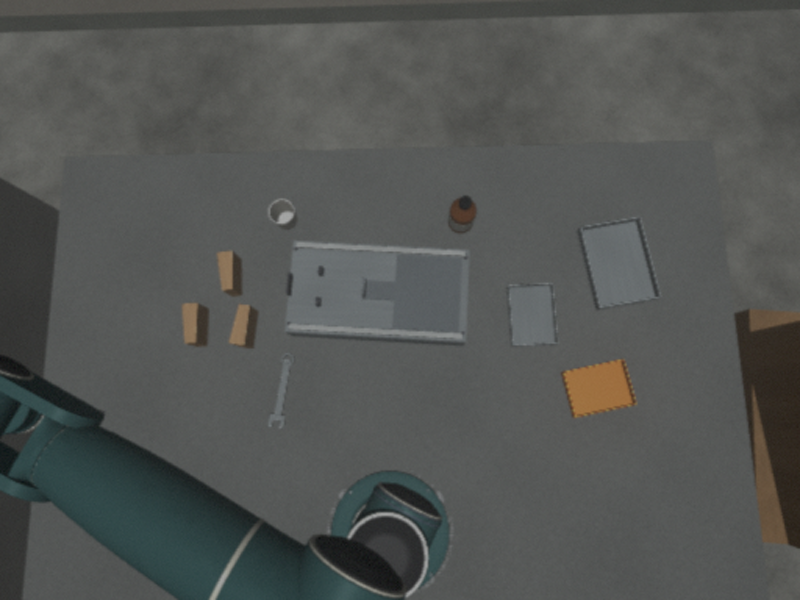

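View pics/side0.png

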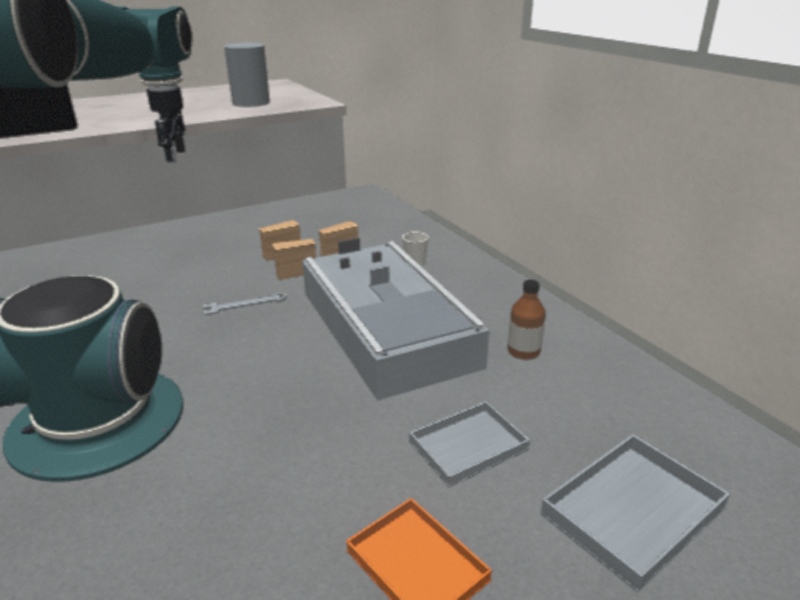

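The top view (800-wide) shows three wedges at (228,272), (192,324) and (241,326). It also shows a small steel tray at (532,315), a large steel one at (619,263) and an orange one at (599,388). The box is at (378,292) with its stops at (320,271)/(318,302) and its tab at (364,289). I'd pick wedge (241,326) and the small steel tray, and I'll check with a close crop.

Run:
```python
from h import *
c=np.load('top0.npy',allow_pickle=True).item()
im=cv2.cvtColor(c['image'],cv2.COLOR_RGB2BGR)
# u 110..310, v 140..230 x4 -> 800x360
cv2.imwrite('pics/crop1.png',cv2.resize(im[140:235,110:310],None,fx=4,fy=4,interpolation=cv2.INTER_CUBIC))
k=1.5625/1
for n,u,v,z in [('wA',228,272,.04),('wB',192,324,.04),('wC',241,326,.04),('tray',532,315,.02),('big',619,263,.02)]:
    u=(u+.5)*.64-.5; v=(v+.5)*.64-.5
    p=at(c,u,v,z);print(n,p,np.hypot(p[0],p[1]))
```

```text
wA [0.6158 0.3862 0.04  ] 0.7268838146499068
wB [0.4887 0.4688 0.04  ] 0.6772009524506002
wC [0.4815 0.3496 0.04  ] 0.5950314361443435
tray [ 0.4971 -0.3536  0.02  ] 0.6100339088935959
big [ 0.6221 -0.5741  0.02  ] 0.8465218366941281
```

View pics/crop1.png

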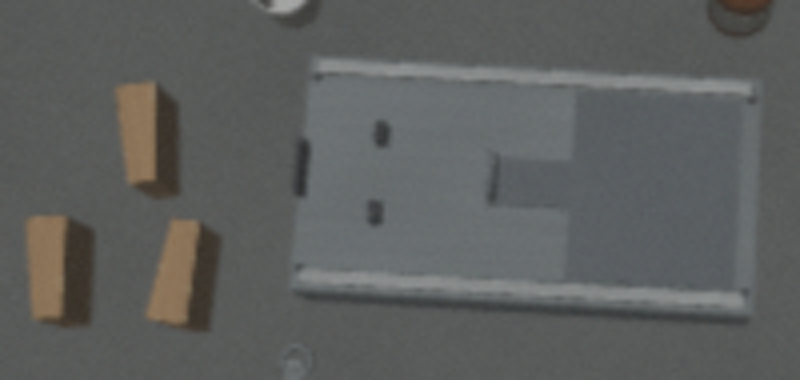

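Crop: the wedge chosen is C (nearest, 0.595 m), with its top face at about (178,220),(203,220),(187,322),(150,320) and its wide end towards the robot. The box has its tab at (493,178) and its stops at (382,133)/(375,212). I'll take one side crop for precision.

Run:
```python
from h import *
c=np.load('side0.npy',allow_pickle=True).item()
im=cv2.cvtColor(c['image'],cv2.COLOR_RGB2BGR)
cv2.imwrite('pics/crop2.png',cv2.resize(im[135:255,160:320],None,fx=5,fy=5,interpolation=cv2.INTER_CUBIC))
```

```text
(no output)
```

View pics/crop2.png

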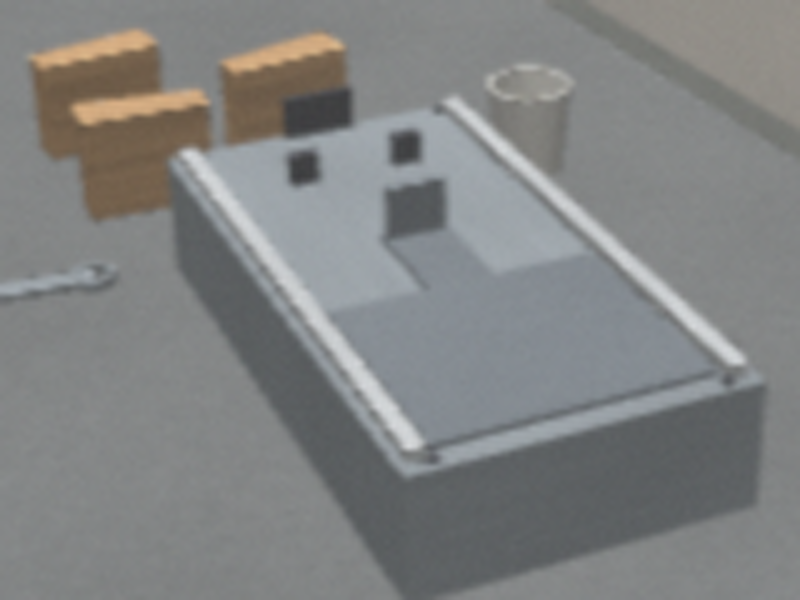

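Side crop: deck corners are at (405,478), (764,382) and (170,158), the tab's top edge runs (384,189)-(446,178), and the stops' tops are at (288,153)-(317,150) and (391,133)-(419,130). Wedge C's top face is (72,104),(82,127),(211,105),(200,90). Next I'll fit the poses from both views.

```bash
cat > fit.py <<'E'
from h import *
from scipy.optimize import least_squares
def fit(obs,x0,z0=0):
    def f(p,pt):
        c,s=np.cos(p[2]),np.sin(p[2]); return [p[0]+c*pt[0]-s*pt[1],p[1]+s*pt[0]+c*pt[1],pt[2]+z0]
    res=lambda p:np.concatenate([proj(c,f(p,pt))-uv for c,pt,uv in obs])
    o=least_squares(res,x0,loss='soft_l1'); return o.x,res(o.x).reshape(-1,2).round(1)
E
python3 - <<'E'
from fit import *
T=np.load('top0.npy',allow_pickle=True).item();S=np.load('side0.npy',allow_pickle=True).item()
t=lambda u,v:np.array([(u+.5)/4-.5+110,(v+.5)/4-.5+140]); s=lambda u,v:np.array([(u+.5)/5-.5+160,(v+.5)/5-.5+135])
m=lambda *a:np.array(a)/1000
box=[(S,m(-110,-210,85),s(405,478)),(S,m(110,-210,85),s(764,382)),(S,m(-110,210,85),s(170,158)),(S,m(-110,-210,0),s(408,600)),
(S,m(-20,28,125),s(384,189)),(S,m(20,28,125),s(446,178)),(S,m(-47,131,107),s(288,153)),(S,m(-27,131,107),s(317,150)),(S,m(27,131,107),s(391,133)),(S,m(47,131,107),s(419,130)),
(T,m(110,210,85),t(315,58)),(T,m(110,-210,85),t(760,80)),(T,m(0,30,125),t(492,176)),(T,m(37,134,102),t(382,133)),(T,m(-37,134,102),t(375,212)),(T,m(-110,210,85),t(293,287))]
p,e=fit(box,[.56,.06,0]);print('box',p[:2],np.degrees(p[2]));print(e.tolist())
for nm,q in [('tab',(0,28,125)),('stops',(0,141,107)),('seat',(0,157,89)),('well',(0,-115,35))]:
    R=np.array([[np.cos(p[2]),-np.sin(p[2])],[np.sin(p[2]),np.cos(p[2])]]);print(nm,(p[:2]+R@m(*q)[:2]).round(4))
w=[(S,m(-48,19,80),s(72,104)),(S,m(-48,-19,80),s(82,127)),(S,m(48,-13,80),s(211,105)),(S,m(48,13,80),s(200,90)),
(T,m(48,13,80),t(178,220)),(T,m(48,-13,80),t(203,220)),(T,m(-48,-19,80),t(187,322)),(T,m(-48,19,80),t(150,320))]
p,e=fit(w,[.48,.35,0]);print('wedge',p[:2],np.degrees(p[2]));print(e.tolist())
for k in[(508,284),(553,283),(557,345),(513,346)]:
    print('tray corner',at(T,(k[0]+.5)*.64-.5,(k[1]+.5)*.64-.5,.022))
E
```

```text
box [0.56 0.06] 0.0
[[1.7, -9.0], [-3.1, -10.6], [-6.8, -3.4], [1.8, -8.0], [-3.8, -5.7], [-5.0, -6.2], [-5.1, -3.5], [-5.4, -4.2], [-6.0, -4.1], [-6.4, -4.6], [-15.0, 2.2], [-13.5, -5.8], [-12.3, -1.7], [-12.5, 1.0], [-11.1, 1.2], [-10.9, 3.5]]
tab [0.56  0.088]
stops [0.56  0.201]
seat [0.56  0.217]
well [ 0.56  -0.055]
wedge [0.48 0.35] 0.0
[[-1.3, -0.3], [0.1, -1.2], [-1.4, -2.7], [-1.8, -2.2], [-6.4, -0.1], [-5.7, -0.2], [-0.9, 0.2], [-2.0, 0.9]]
tray corner [ 0.5748 -0.2992  0.022 ]
tray corner [ 0.5749 -0.4089  0.022 ]
tray corner [ 0.4229 -0.4086  0.022 ]
tray corner [ 0.4225 -0.3034  0.022 ]
```

```bash
sed -i "s/+\[c\['cx'\],c\['cy'\]\]).round(1)/+[c['cx'],c['cy']])/" h.py
cat > run.py <<'E'
from fit import *
T=np.load('top0.npy',allow_pickle=True).item();S=np.load('side0.npy',allow_pickle=True).item()
t=lambda u,v:np.array([(u+.5)/4-.5+110,(v+.5)/4-.5+140]); s=lambda u,v:np.array([(u+.5)/5-.5+160,(v+.5)/5-.5+135])
m=lambda *a:np.array(a)/1000
box=[(S,m(-110,-210,85),s(405,478)),(S,m(110,-210,85),s(764,382)),(S,m(-110,210,85),s(170,158)),(S,m(-110,-210,0),s(408,600)),
(S,m(-20,28,125),s(384,189)),(S,m(20,28,125),s(446,178)),(S,m(-47,131,107),s(288,153)),(S,m(-27,131,107),s(317,150)),(S,m(27,131,107),s(391,133)),(S,m(47,131,107),s(419,130)),
(T,m(110,210,85),t(315,58)),(T,m(110,-210,85),t(760,80)),(T,m(0,30,125),t(492,176)),(T,m(37,134,102),t(382,133)),(T,m(-37,134,102),t(375,212)),(T,m(-110,210,85),t(293,287))]
p,e=fit(box,[.56,.06,0]);print('box',p[:2],np.degrees(p[2]));print(e.tolist())
for nm,q in [('tab',(0,28,125)),('stops',(0,141,107)),('seat',(0,157,89)),('well',(0,-115,35))]:
    R=np.array([[np.cos(p[2]),-np.sin(p[2])],[np.sin(p[2]),np.cos(p[2])]]);print(nm,(p[:2]+R@m(*q)[:2]).round(4))
w=[(S,m(-48,19,80),s(72,104)),(S,m(-48,-19,80),s(82,127)),(S,m(48,-13,80),s(211,105)),(S,m(48,13,80),s(200,90)),
(T,m(48,13,80),t(178,220)),(T,m(48,-13,80),t(203,220)),(T,m(-48,-19,80),t(187,322)),(T,m(-48,19,80),t(150,320))]
p,e=fit(w,[.48,.35,0]);print('wedge',p[:2],np.degrees(p[2]));print(e.tolist())
st=r.state();Rm=np.array(st['tcp_rot'])
print('shift to wedge',((Rm.T@(np.array([p[0],p[1],.10])-st['ee_pos']))/.25).round(3), np.degrees(np.arctan2(Rm[1,1],Rm[0,1])))
E
python3 run.py
```

```text
box [0.55218857 0.0171954 ] -4.3832728688250455
[[-0.4, -0.2], [0.5, -0.3], [-0.9, -0.1], [-0.2, 1.4], [0.5, -0.2], [-0.1, -0.5], [0.4, 0.8], [0.3, 0.2], [0.5, 0.7], [0.4, 0.2], [-1.1, -0.2], [0.4, 0.2], [-0.3, -0.5], [0.1, 0.1], [0.1, 0.3], [-1.2, 1.0]]
tab [0.5543 0.0451]
stops [0.563  0.1578]
seat [0.5642 0.1737]
well [ 0.5434 -0.0975]
wedge [0.47949969 0.33593037] -9.460742743580681
[[0.1, 0.1], [-0.1, -0.4], [0.0, -0.5], [0.7, -0.2], [-0.5, -0.5], [0.2, 0.5], [0.7, 1.0], [-0.3, -0.0]]
shift to wedge [-1.135 -0.65   0.384] 64.00007475916289
```

```bash
cat > go.py <<'E'
import sys
from h import *
from scipy.spatial.transform import Rotation as Ro
B=np.array([.5522,.0172]);by=np.radians(-4.383)
def b2w(x,y): return B+np.array([[np.cos(by),-np.sin(by)],[np.sin(by),np.cos(by)]])@np.array([x,y])
def go(x,y,z,yaw,st=None):
    """world TCP target; yaw = world direction (deg) of tool y; tool down"""
    st=st or r.state();R=np.array(st['tcp_rot']);a=np.radians(yaw)
    Y=np.array([np.cos(a),np.sin(a),0]);Z=np.array([0,0,-1.]);X=np.cross(Y,Z)
    sh=R.T@(np.array([x,y,z])-st['ee_pos'])/.25
    tu=Ro.from_matrix(R.T@np.column_stack([X,Y,Z])).as_rotvec(degrees=True)/90
    print('shift',sh.round(3),'turn',tu.round(3),'grip',round(st['grip_width']*1000,1),'t',round(st['t'],2))
if __name__=='__main__':
    a=[float(v) for v in sys.argv[2:]]
    if sys.argv[1]=='b': a[:2]=b2w(a[0]/1000,a[1]/1000); a[3]+=90-4.383
    go(*a)
E
python3 go.py w .4795 .336 .15 80.54
```

```text
shift [-1.135 -0.65   0.184] turn [-0.001 -0.    -0.184] grip 85.1 t 0.1
```

move_arm:
  moves: "-0.2 -0.11 0.03 0 0 -0.04 85;-0.4 -0.22 0.06 0 0 -0.08 85;-0.6 -0.34 0.1 0 0 -0.12 85;-0.8 -0.45 0.13 0 0 -0.15 85;-0.95 -0.55 0.15 0 0 -0.184 85"
  force: 80

```text
t: 0.6
ee_pos: [0.4354, 0.3999, 0.1617]
tcp_rot: [[-0.987, 0.162, -0.0], [0.162, 0.987, -0.0], [0.0, -0.0, -1.0]]
ft_force: [0.9, 0.2, -0.0]
grip_width: 0.0851
finger_force: 0.0
```

```bash
python3 go.py w .4795 .336 .15 80.54;python3 go.py w .4795 .336 .055 80.54
```

```text
shift [-0.215 -0.224  0.047] turn [-0.    -0.     0.002] grip 85.1 t 0.6
shift [-0.215 -0.224  0.427] turn [-0.    -0.     0.002] grip 85.1 t 0.6
```

move_arm:
  moves: "-0.08 -0.08 0.02 0 0 0 85;-0.149 -0.148 0.034 0 0 0 85;-0.149 -0.148 0.034 0 0 0 85;-0.149 -0.148 0.034 0 0 0 85;-0.149 -0.148 0.034 0 0 0 85"

```text
t: 1.1
ee_pos: [0.4651, 0.3597, 0.154]
tcp_rot: [[-0.987, 0.164, -0.0], [0.164, 0.987, 0.0], [0.0, 0.0, -1.0]]
ft_force: [0.3, 0.0, -0.4]
grip_width: 0.0849
finger_force: 0.0
```

```bash
python3 go.py w .4795 .336 .055 80.54
python3 - <<'E'
from h import *
c=cam('side'); u,v=np.round(proj(c,[.48,.336,.1])).astype(int); im=cv2.cvtColor(c['image'],cv2.COLOR_RGB2BGR)
a=cv2.resize(im[max(v-50,0):v+50,max(u-60,0):u+60],None,fx=5,fy=5,interpolation=cv2.INTER_CUBIC)
cv2.imwrite('pics/w1.png',a);print(u,v)
E
```

```text
shift [-0.072 -0.084  0.396] turn [ 0.    -0.     0.001] grip 84.9 t 1.1
188 151
```

View pics/w1.png

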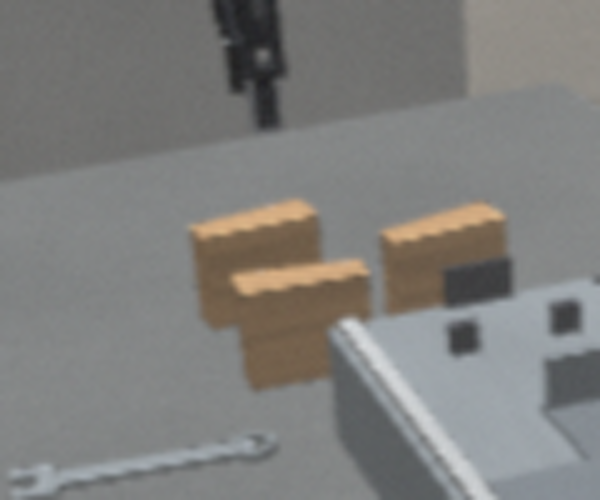

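The picture shows the gripper at (262,120), still short of the wedge at (300,280). The measured pose matches the commanded one, so I'll use it directly.

move_arm:
  moves: "-0.072 -0.084 0 0 0 0 85;-0.072 -0.084 0 0 0 0 85;-0.072 -0.084 0.15 0 0 0 85;-0.072 -0.084 0.27 0 0 0 85;-0.072 -0.084 0.396 0 0 0 85"

```text
t: 1.65
ee_pos: [0.4793, 0.3364, 0.054]
tcp_rot: [[-0.987, 0.163, 0.0], [0.163, 0.987, 0.0], [-0.0, 0.001, -1.0]]
ft_force: [0.1, -0.2, 0.4]
grip_width: 0.0847
finger_force: 0.0
```

move_arm:
  moves: "0 0 0 0 0 0 85;0 0 0 0 0 0 20;0 0 0 0 0 0 20;0 0 0 0 0 0 20;0 0 0 0 0 0 20"
  force: 80

```text
t: 2.15
ee_pos: [0.4802, 0.3358, 0.0562]
tcp_rot: [[-0.986, 0.164, 0.001], [0.164, 0.986, 0.001], [-0.001, 0.001, -1.0]]
ft_force: [-0.2, 0.3, -0.1]
grip_width: 0.0278
finger_force: 0.0
```

```bash
python3 go.py w .4795 .336 .055 80.54;python3 -c "
from h import *
s=r.state();print(s['ee_pos'],s['finger_force'],s['ft_force'])"
```

```text
shift [0.003 0.    0.005] turn [0.001 0.001 0.   ] grip 27.8 t 2.15
[0.48021959 0.3358382  0.05621794] 0.0 [-0.15418846  0.26288813 -0.06452369]
```

move_arm:
  moves: "0 0 0 0 0 0 20;0 0 0 0 0 0 20;0 0 0 0 0 0 20"

```text
t: 2.45
ee_pos: [0.4798, 0.3355, 0.055]
tcp_rot: [[-0.986, 0.164, 0.0], [0.164, 0.986, 0.0], [-0.0, 0.0, -1.0]]
ft_force: [-0.3, -0.4, -1.2]
grip_width: 0.02
finger_force: 0.0
```

Run:
```python
from h import *
print(r.state()['finger_force'])
c=cam('side'); u,v=np.round(proj(c,[.48,.336,.1])).astype(int); im=cv2.cvtColor(c['image'],cv2.COLOR_RGB2BGR)
a=cv2.resize(im[max(v-50,0):v+50,max(u-60,0):u+60],None,fx=5,fy=5,interpolation=cv2.INTER_CUBIC)
cv2.imwrite('pics/w2.png',a)
```

```text
0.0
```

View pics/w2.png

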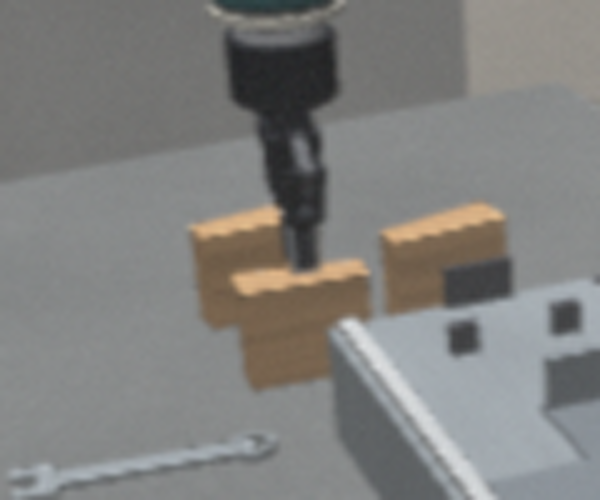

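The finger tips end at about (305,270), level with the wedge's back edge, and nothing is gripped. I'll check the projections.

Run:
```python
from h import *
c=np.load('side0.npy',allow_pickle=True).item()
o=np.array([188-60,151-50])
f=lambda P:((proj(c,P)-o+.5)*5-.5).round()
print('w1 tips expected near',f([.458,.318,.167]),'far',f([.472,.401,.167]),'tcp',f([.4651,.3597,.154]))
for z in(.055,.06,.07,.08,.1): print(z,'near',f([.478,.326,z]),'far',f([.4815,.3455,z]))
# flange/body: z along
for z in (.18,.2,.25): print(z,f([.48,.3355,z]))
T=cam('top');im=cv2.cvtColor(T['image'],cv2.COLOR_RGB2BGR)
u,v=np.round(proj(T,[.48,.336,.08])).astype(int);print(u,v,((proj(T,[.48,.336,.08])-[u-40,v-40])*7))
cv2.imwrite('pics/t2.png',cv2.resize(im[v-40:v+40,u-40:u+40],None,fx=7,fy=7,interpolation=cv2.INTER_CUBIC))
```

```text
w1 tips expected near [271. 176.] far [251. 137.] tcp [263. 173.]
0.055 near [309. 312.] far [304. 301.]
0.06 near [308. 306.] far [303. 295.]
0.07 near [307. 293.] far [302. 282.]
0.08 near [306. 281.] far [301. 270.]
0.1 near [303. 255.] far [298. 245.]
0.18 [291. 145.]
0.2 [288. 118.]
0.25 [281.  49.]
155 207 [276.80357425 281.93450549]
```

View pics/t2.png

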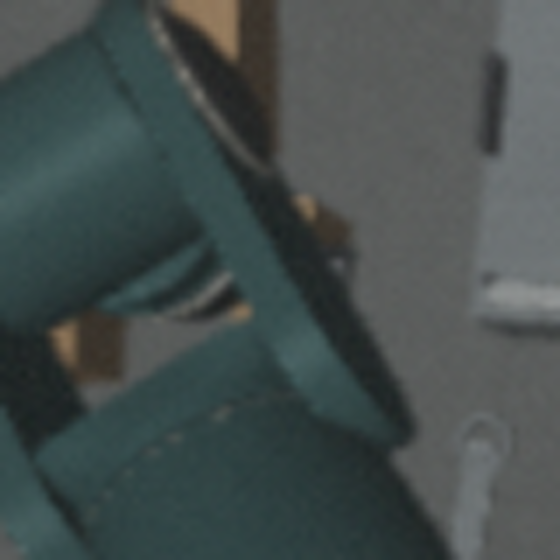

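In both shots the tips sit about 30 mm higher than the reported TCP implies, with the xy as expected, so the fingers have closed just above the wedge. I'll open, go 30 mm lower and try again. That height is safe under either reading.

move_arm:
  moves: "0 0 0 0 0 0 85;0 0 0 0 0 0 85;0 0 0 0 0 0 85;0 0 0 0 0 0 85;0 0 0 0 0 0 85"

```text
t: 3.05
ee_pos: [0.4798, 0.3355, 0.0549]
tcp_rot: [[-0.986, 0.164, 0.0], [0.164, 0.986, 0.0], [-0.0, 0.0, -1.0]]
ft_force: [-0.2, 0.3, -0.2]
grip_width: 0.0847
finger_force: 0.0
```

move_arm:
  moves: "0 0 0 0 0 0 85;0 0 0.04 0 0 0 85;0 0 0.08 0 0 0 85;0 0 0.12 0 0 0 85;0 0 0.12 0 0 0 85"

```text
t: 3.55
ee_pos: [0.4789, 0.3349, 0.0226]
tcp_rot: [[-0.986, 0.164, -0.002], [0.164, 0.986, -0.002], [0.002, -0.002, -1.0]]
ft_force: [-0.2, -0.4, -0.6]
grip_width: 0.0848
finger_force: 0.0
```

move_arm:
  moves: "0 0 0 0 0 0 20;0 0 0 0 0 0 20;0 0 0 0 0 0 20;0 0 0 0 0 0 20;0 0 0 0 0 0 20"

```text
t: 4.05
ee_pos: [0.4802, 0.3358, 0.0257]
tcp_rot: [[-0.986, 0.164, 0.001], [0.164, 0.986, 0.001], [-0.001, 0.001, -1.0]]
ft_force: [0.1, 1.1, 6.3]
grip_width: 0.0309
finger_force: 78.9
```

Run:
```python
from h import *
s=r.state();print(s['finger_force'],s['grip_width'])
c=cam('side'); u,v=188,151; im=cv2.cvtColor(c['image'],cv2.COLOR_RGB2BGR)
a=cv2.resize(im[max(v-50,0):v+50,max(u-60,0):u+60],None,fx=5,fy=5,interpolation=cv2.INTER_CUBIC)
cv2.imwrite('pics/w3.png',a)
```

```text
78.91544905956835 0.030919681927939317
```

View pics/w3.png

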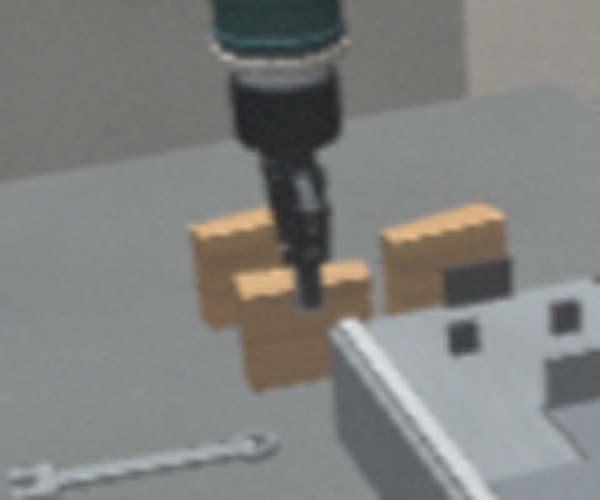

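Gripped: 31 mm, 79 N, tip at (310,308), about 22 mm below the top. The height offset is now calibrated (foot z = reported z − 0.026). Next is the lift.

move_arm:
  moves: "0 0 -0.05 0 0 0 20;0 0 -0.2 0 0 0 20;0 0 -0.4 0 0 0 20;0 0 -0.6 0 0 0 20;0 0 -0.66 0 0 0 20"

```text
t: 4.6
ee_pos: [0.4809, 0.3361, 0.1967]
tcp_rot: [[-0.986, 0.164, 0.006], [0.164, 0.986, 0.004], [-0.005, 0.005, -1.0]]
ft_force: [0.8, -0.1, -1.9]
grip_width: 0.0309
finger_force: 78.8
```

```bash
python3 go.py b 6 -12 .19 -3.6; python3 -c "
from h import *
print(r.state()['ft_force'],r.state()['finger_force'])"
```

```text
shift [-0.519 -1.257  0.024] turn [ 0.003  0.003 -0.016] grip 30.9 t 4.6
[ 0.81721014 -0.13098551 -1.87644916] 78.82842192426324
```

move_arm:
  moves: "-0.06 -0.16 0 0 0 0 20;-0.13 -0.32 0 0 0 -0.016 20;-0.19 -0.48 0 0 0 -0.016 20;-0.26 -0.64 0 0 0 -0.016 20;-0.32 -0.8 0 0 0 -0.016 20"

```text
t: 5.1
ee_pos: [0.5258, 0.1233, 0.1899]
tcp_rot: [[-0.99, 0.139, -0.0], [0.139, 0.99, -0.0], [0.0, -0.0, -1.0]]
ft_force: [1.8, 0.0, -1.6]
grip_width: 0.031
finger_force: 78.9
```

```bash
python3 go.py b 6 -12 .19 -3.6
```

```text
shift [-0.191 -0.452 -0.   ] turn [-0. -0. -0.] grip 31.0 t 5.1
```

move_arm:
  moves: "-0.06 -0.15 0 0 0 0 20;-0.13 -0.3 0 0 0 0 20;-0.191 -0.452 0 0 0 0 20;-0.191 -0.452 0 0 0 0 20;-0.191 -0.452 0 0 0 0 20"

```text
t: 5.6
ee_pos: [0.5573, 0.0058, 0.1897]
tcp_rot: [[-0.99, 0.141, -0.001], [0.141, 0.99, 0.0], [0.001, 0.0, -1.0]]
ft_force: [0.4, -0.1, -3.0]
grip_width: 0.0308
finger_force: 79.0
```

```bash
python3 go.py b 6 -12 .139 -3.6
```

```text
shift [-0.001 -0.004  0.203] turn [ 0.    -0.001 -0.001] grip 30.8 t 5.6
```

move_arm:
  moves: "0 0 0.05 0 0 0 20;0 0 0.1 0 0 0 20;0 0 0.16 0 0 0 20;0 0 0.2 0 0 0 20;0 0 0.2 0 0 0 20"

```text
t: 6.1
ee_pos: [0.5566, 0.0069, 0.1377]
tcp_rot: [[-0.99, 0.139, -0.003], [0.139, 0.99, 0.0], [0.003, -0.0, -1.0]]
ft_force: [0.8, 1.0, -2.0]
grip_width: 0.0309
finger_force: 79.0
```

```bash
python3 go.py b 6 168 .138 -3.6
python3 - <<'E'
from h import *
c=cam('side'); im=cv2.cvtColor(c['image'],cv2.COLOR_RGB2BGR)
cv2.imwrite('pics/w4.png',cv2.resize(im[115:235,190:320],None,fx=5,fy=5,interpolation=cv2.INTER_CUBIC))
E
```

```text
shift [ 0.041  0.711 -0.001] turn [-0.    -0.002  0.   ] grip 30.9 t 6.1
```

View pics/w4.png

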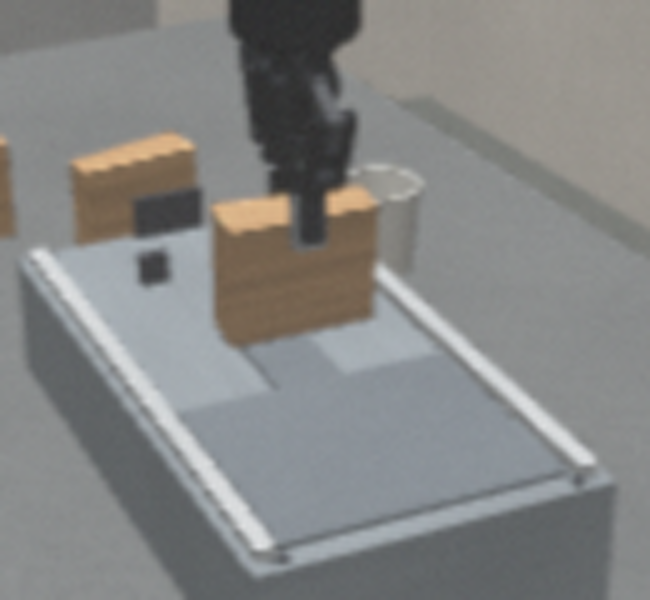

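The wedge is upright in the gripper with its near foot corners at (235,347) and (375,318) and its top near corners at (220,235) and (378,205). I'll fit its pose in the hand.

Run:
```python
from fit import *
S=np.load('side0.npy',allow_pickle=True).item()
s=lambda u,v:np.array([(u+.5)/5-.5+190,(v+.5)/5-.5+115]); m=lambda *a:np.array(a)/1000
for z in (.105,.11,.115,.12,.13):
    p,e=fit([(S,m(-48,-19,0),s(235,347)),(S,m(48,-13,0),s(375,318)),(S,m(-48,-19,80),s(220,235)),(S,m(48,-13,80),s(378,205)),(S,m(-48,19,80),s(213,205))],[.55,0,-.1],z)
    d=p[:2]-[.5522,.0172];a=np.radians(4.383);print(z,p.round(4),np.degrees(p[2]).round(1),np.array([d[0]*np.cos(a)-d[1]*np.sin(a),d[0]*np.sin(a)+d[1]*np.cos(a)]).round(4),abs(e).mean())
st=r.state()
```

```text
0.105 [ 0.5621  0.0196 -0.1791] -10.3 [0.0096 0.0031] 0.5999999999999999
0.11 [ 0.5571  0.0106 -0.1717] -9.8 [ 0.0054 -0.0062] 0.6900000000000002
0.115 [ 0.5522  0.0016 -0.1619] -9.3 [ 0.0012 -0.0156] 0.7699999999999999
0.12 [ 0.5472 -0.0074 -0.1493] -8.6 [-0.0031 -0.0249] 0.86
0.13 [ 0.5371 -0.0253 -0.1172] -6.7 [-0.0118 -0.0436] 1.02
```

move_arm:
  moves: "0.005 0.08 -0.008 0 0 0 20;0.009 0.16 -0.008 0 0 0 20;0.013 0.24 -0.008 0 0 0 20;0.018 0.32 -0.008 0 0 0 20;0.023 0.4 -0.008 0 0 0 20"

```text
t: 6.65
ee_pos: [0.5658, 0.1064, 0.1425]
tcp_rot: [[-0.99, 0.139, 0.0], [0.139, 0.99, -0.002], [-0.001, -0.002, -1.0]]
ft_force: [-2.2, -6.5, -0.3]
grip_width: 0.0304
finger_force: 80.1
```

```bash
python3 go.py b 4 168 .140 -3.6
```

```text
shift [0.031 0.311 0.01 ] turn [-0.001  0.    -0.   ] grip 30.4 t 6.65
```

Pushing force is 6.5 N, as expected from the spring. I'll continue.

move_arm:
  moves: "0.008 0.08 0.004 0 0 0 20;0.016 0.16 0.004 0 0 0 20;0.024 0.24 0.004 0 0 0 20;0.03 0.305 0.004 0 0 0 20;0.03 0.305 0.004 0 0 0 20"

```text
t: 7.15
ee_pos: [0.5692, 0.1838, 0.1418]
tcp_rot: [[-0.99, 0.138, 0.001], [0.138, 0.99, -0.001], [-0.001, -0.001, -1.0]]
ft_force: [-1.2, -7.1, 2.9]
grip_width: 0.0307
finger_force: 80.8
```

```bash
python3 go.py b 4 168 .116 -3.6;python3 -c "
from h import *
print(r.state()['ft_force'])"
```

```text
shift [0.001 0.002 0.103] turn [-0.     0.001  0.001] grip 30.7 t 7.15
[-1.1677368  -7.06110081  2.93505952]
```

move_arm:
  moves: "0 0 0.03 0 0 0 20;0 0 0.06 0 0 0 20;0 0 0.085 0 0 0 20;0 0 0.1 0 0 0 20;0 0 0.1 0 0 0 20"

```text
t: 7.65
ee_pos: [0.5687, 0.1815, 0.1157]
tcp_rot: [[-0.99, 0.14, -0.001], [0.14, 0.99, -0.001], [0.001, -0.002, -1.0]]
ft_force: [-0.7, -5.6, -3.9]
grip_width: 0.0304
finger_force: 79.9
```

```bash
python3 go.py b 4 158 .115 -3.6;python3 -c "
from h import *
print(r.state()['ft_force'])"
```

```text
shift [-0.002 -0.028  0.003] turn [-0.001 -0.    -0.   ] grip 30.4 t 7.65
[-0.7263846  -5.55589411 -3.94019836]
```

move_arm:
  moves: "0 -0.012 0 0 0 0 20;0 -0.02 0 0 0 0 20;0 -0.02 0 0 0 0 20"

```text
t: 7.95
ee_pos: [0.568, 0.1764, 0.1158]
tcp_rot: [[-0.99, 0.14, -0.001], [0.14, 0.99, -0.001], [0.0, -0.002, -1.0]]
ft_force: [-0.4, -5.8, -4.6]
grip_width: 0.0305
finger_force: 79.8
```

move_arm:
  moves: "0 -0.01 0 0 0 0 20;0 -0.018 0 0 0 0 20;0 -0.018 0 0 0 0 20"

```text
t: 8.25
ee_pos: [0.5675, 0.1721, 0.1159]
tcp_rot: [[-0.99, 0.14, -0.0], [0.14, 0.99, -0.001], [0.0, -0.001, -1.0]]
ft_force: [-0.5, -6.2, -3.5]
grip_width: 0.031
finger_force: 79.9
```

move_arm:
  moves: "0 -0.008 0 0 0 0 20;0 -0.012 0 0 0 0 20;0 -0.012 0 0 0 0 20"

```text
t: 8.55
ee_pos: [0.5674, 0.1712, 0.1161]
tcp_rot: [[-0.99, 0.139, 0.001], [0.139, 0.99, 0.003], [-0.001, 0.003, -1.0]]
ft_force: [2.5, 7.0, -5.5]
grip_width: 0.0306
finger_force: 81.3
```

Stop contact felt. Releasing.

move_arm:
  moves: "0 0.004 0 0 0 0 36;0 0.004 0 0 0 0 45;0 0.004 0 0 0 0 70;0 0.004 0 0 0 0 85;0 0.004 0 0 0 0 85"

```text
t: 9.05
ee_pos: [0.5673, 0.1714, 0.1161]
tcp_rot: [[-0.99, 0.139, 0.0], [0.139, 0.99, 0.0], [-0.0, 0.0, -1.0]]
ft_force: [-0.1, 0.5, -0.6]
grip_width: 0.0843
finger_force: 0.0
```

move_arm:
  moves: "0 0 0 0 0 0 85;0 0 0 0 0 0 85;0 0 -0.1 0 0 0 85;0 0 -0.25 0 0 0 85;0 0 -0.4 0 0 0 85"

```text
t: 9.55
ee_pos: [0.5669, 0.1714, 0.2168]
tcp_rot: [[-0.99, 0.139, -0.001], [0.139, 0.99, -0.0], [0.001, -0.0, -1.0]]
ft_force: [0.1, -0.6, 0.2]
grip_width: 0.085
finger_force: 0.0
```

```bash
python3 go.py b 4 -60 .26 -3.6; python3 -c "
from h import *
print(r.state()['ft_force'])"
```

```text
shift [-0.058 -0.858 -0.173] turn [-0.    -0.001 -0.   ] grip 85.0 t 9.55
[ 0.1028049  -0.64847992  0.20020313]
```

Run:
```python
from h import *
T=cam('top');S=cam('side');np.save('top1.npy',T,allow_pickle=True);np.save('side1.npy',S,allow_pickle=True)
b=lambda c:cv2.cvtColor(c['image'],cv2.COLOR_RGB2BGR)
# top: u 170..310 v 145..225 (x5 -> 700x400) ; build side x4 of 150x? 
t=cv2.resize(b(T)[150:220,170:305],None,fx=4,fy=4,interpolation=cv2.INTER_CUBIC) #540x280
s=cv2.resize(b(S)[135:240,185:320],None,fx=3,fy=3,interpolation=cv2.INTER_CUBIC) #405x315
z=cv2.resize(b(S)[165:235,215:310],None,fx=4,fy=4,interpolation=cv2.INTER_CUBIC) #380x280
out=np.zeros((600,800,3),np.uint8);out[:280,:540]=t;out[285:600,:405]=s;out[285:565,415:795]=z
cv2.imwrite('pics/k.png',out)
```

```text
(no output)
```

View pics/k.png

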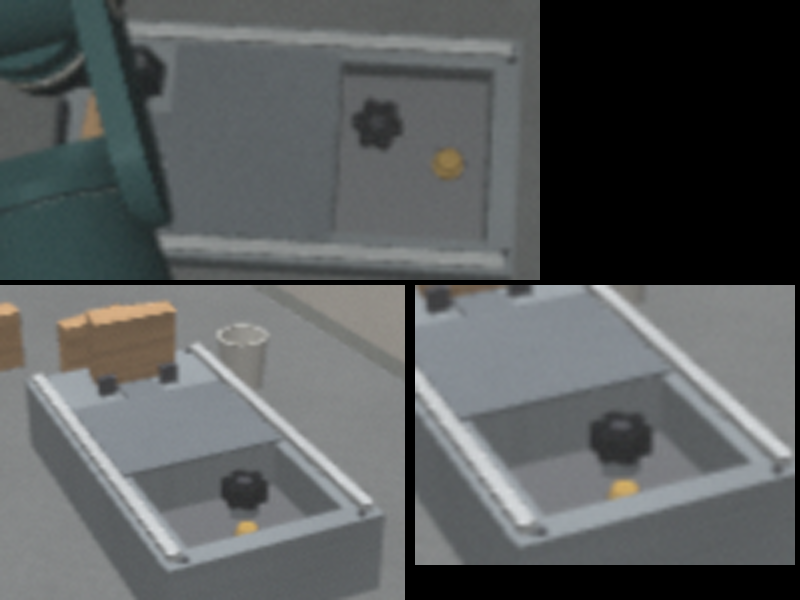

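The hatch stays open, held by the wedge. The black knob is at (377,123) in the top crop, with the brass coupling at (447,163). In the side zoom the knob's star is at about (620,437).

Run:
```python
from h import *
T=np.load('top1.npy',allow_pickle=True).item();S=np.load('side1.npy',allow_pickle=True).item()
t=lambda u,v:((u+.5)/4-.5+170,(v+.5)/4-.5+150)
k1=at(T,*t(377,123),.070);k2=at(S,(205+.5)/4-.5+215,(152+.5)/4-.5+165,.062);co=at(T,*t(447,163),.067)
a=np.radians(4.383)
for n,p in(('kT',k1),('kS',k2),('coup',co)):
    d=p[:2]-[.5522,.0172];print(n,p,np.array([d[0]*np.cos(a)-d[1]*np.sin(a),d[0]*np.sin(a)+d[1]*np.cos(a)]).round(4))
# star orientation from dark mask
g=cv2.cvtColor(T['image'],cv2.COLOR_RGB2GRAY).astype(float);u0,v0=t(377,123)
big=cv2.resize(g[int(v0)-12:int(v0)+13,int(u0)-12:int(u0)+13],None,fx=8,fy=8,interpolation=cv2.INTER_CUBIC)
m=(big<np.median(big)-25).astype(np.uint8);n,l,stt,ce=cv2.connectedComponentsWithStats(m);i=1+np.argmax(stt[1:,4]);cu,cv=ce[i];ou,ov=(cu+.5)/8-.5+int(u0)-12,(cv+.5)/8-.5+int(v0)-12
print('centroid',ou,ov,at(T,ou,ov,.068),stt[i])
ys,xs=np.where(l==i);w=at(T,ou,ov,.07)
P=np.array([at(T,(x+.5)/8-.5+int(u0)-12,(y+.5)/8-.5+int(v0)-12,.07)[:2] for x,y in zip(xs,ys)])-w[:2]
R=np.hypot(*P.T);A=np.degrees(np.arctan2(P[:,1],P[:,0]))%60
for b in range(0,60,10): print(b,(np.percentile(R[(A>=b)&(A<b+10)],98)*1000).round(1),end=' ')
```

```text
kT [ 0.5741 -0.0655  0.07  ] [ 0.0282 -0.0808]
kS [ 0.5732 -0.0653  0.062 ] [ 0.0272 -0.0807]
coup [ 0.5356 -0.1294  0.067 ] [-0.0053 -0.1474]
centroid 263.9362576987682 180.63497340425533 [ 0.5735 -0.0657  0.068 ] [  57   55   99  101 7144]
0 23.0 10 24.1 20 24.1 30 22.7 40 20.6 50 20.9
```

```bash
python3 go.py w .5737 -.0656 .2 -12.5; python3 go.py w .5737 -.0656 .2 167.5; python3 -c "
from h import *
print(r.state()['q'])"
```

```text
shift [-0.151 -0.938  0.085] turn [0.005 0.002 1.05 ] grip 84.8 t 9.65
shift [-0.151 -0.938  0.085] turn [-0.002  0.005 -0.95 ] grip 84.8 t 9.65
[ 1.43561958e+01 -4.03782465e+00  9.11500425e+01 -7.04621853e-04
  9.24681599e+01 -6.76445391e+01]
```

move_arm:
  moves: "-0.03 -0.15 0 0 0 0.09 85;-0.05 -0.3 0 0 0 0.18 85;-0.08 -0.46 0 0 0 0.27 85;-0.1 -0.62 0 0 0 0.36 62;-0.12 -0.78 0 0 0 0.45 62"

```text
t: 10.15
ee_pos: [0.5696, -0.0273, 0.2156]
tcp_rot: [[-0.658, 0.753, -0.0], [0.753, 0.658, 0.0], [0.0, -0.0, -1.0]]
ft_force: [0.4, 0.1, 0.3]
grip_width: 0.062
finger_force: 0.0
```

```bash
python3 go.py w .5737 -.0656 .2 -12.5
```

```text
shift [-0.126 -0.088  0.063] turn [-0.    -0.     0.596] grip 62.0 t 10.15
```

move_arm:
  moves: "-0.06 -0.04 0.03 0 0 0.09 62;-0.126 -0.088 0.063 0 0 0.18 62;-0.126 -0.088 0.063 0 0 0.27 62;-0.126 -0.088 0.063 0 0 0.36 62;-0.126 -0.088 0.063 0 0 0.45 62"

```text
t: 10.65
ee_pos: [0.5742, -0.0642, 0.1997]
tcp_rot: [[-0.011, 1.0, -0.0], [1.0, 0.011, 0.0], [0.0, -0.0, -1.0]]
ft_force: [0.1, 0.2, -0.5]
grip_width: 0.0619
finger_force: 0.0
```

move_arm:
  moves: "0 0 0 0 0 0.09 62;0 0 0 0 0 0.149 62;0 0 0 0 0 0.149 62;0 0 0 0 0 0.149 62"

```text
t: 11.05
ee_pos: [0.5742, -0.0639, 0.1999]
tcp_rot: [[0.212, 0.977, -0.0], [0.977, -0.212, 0.0], [-0.0, -0.0, -1.0]]
ft_force: [-0.3, 0.5, -0.0]
grip_width: 0.0621
finger_force: 0.0
```

```bash
python3 go.py w .5737 -.0656 .09 -12.5
```

```text
shift [-0.007 -0.001  0.44 ] turn [-0.     0.     0.003] grip 62.1 t 11.05
```

move_arm:
  moves: "-0.007 -0.001 0.15 0 0 0.003 62;-0.007 -0.001 0.3 0 0 0.003 62;-0.007 -0.001 0.45 0 0 0.003 62;-0.007 -0.001 0.5 0 0 0.003 62;-0.007 -0.001 0.5 0 0 0.003 62"

```text
t: 11.55
ee_pos: [0.5729, -0.0655, 0.0739]
tcp_rot: [[0.218, 0.976, -0.003], [0.976, -0.218, 0.0], [-0.0, -0.003, -1.0]]
ft_force: [-0.2, 0.6, -0.4]
grip_width: 0.0618
finger_force: 0.0
```

move_arm:
  moves: "0 0 0.05 0 0 0 62;0 0 0.1 0 0 0 62;0 0 0.13 0 0 0 62"

```text
t: 11.85
ee_pos: [0.5737, -0.0656, 0.0422]
tcp_rot: [[0.219, 0.976, 0.0], [0.976, -0.219, -0.0], [0.0, 0.0, -1.0]]
ft_force: [0.6, 0.4, 0.4]
grip_width: 0.0622
finger_force: 0.0
```

move_arm:
  moves: "0 0 0.05 0 0 0 62;0 0 0.1 0 0 0 62;0 0 0.12 0 0 0 62"

```text
t: 12.15
ee_pos: [0.5729, -0.0655, 0.0109]
tcp_rot: [[0.219, 0.976, -0.002], [0.976, -0.219, 0.0], [-0.0, -0.002, -1.0]]
ft_force: [0.9, -0.5, 0.2]
grip_width: 0.0618
finger_force: 0.0
```

move_arm:
  moves: "0 0 0 0 0 0 25;0 0 0 0 0 0 25;0 0 0 0 0 0 25;0 0 0 0 0 0 25;0 0 0 0 0 0 25"
  force: 40

```text
t: 12.65
ee_pos: [0.5737, -0.0656, 0.0129]
tcp_rot: [[0.22, 0.976, 0.0], [0.976, -0.22, -0.0], [0.0, 0.0, -1.0]]
ft_force: [-0.2, 0.3, -1.1]
grip_width: 0.0419
finger_force: 40.6
```

Gripped at 41.9 mm, the expected width across the lobes. Lifting.

move_arm:
  moves: "0 0 -0.05 0 0 0 25;0 0 -0.15 0 0 0 25;0 0 -0.3 0 0 0 25;0 0 -0.45 0 0 0 25;0 0 -0.6 0 0 0 25"

```text
t: 13.15
ee_pos: [0.5734, -0.0656, 0.1653]
tcp_rot: [[0.22, 0.976, 0.001], [0.976, -0.22, -0.0], [0.0, 0.001, -1.0]]
ft_force: [-0.2, 0.0, -0.5]
grip_width: 0.0423
finger_force: 40.8
```

move_arm:
  moves: "0 0 0 0 0 0 25;0 0 0 0 0 0 25"

```text
t: 13.35
ee_pos: [0.574, -0.0656, 0.1642]
tcp_rot: [[0.219, 0.976, 0.002], [0.976, -0.219, -0.0], [0.0, 0.002, -1.0]]
ft_force: [-0.1, -0.6, -1.9]
grip_width: 0.0426
finger_force: 40.8
```

```bash
python3 go.py w .4987 -.355 .16 -12.5; python3 -c "
from h import *
print(r.state()['ft_force'],r.state()['finger_force'])"
```

```text
shift [-1.195 -0.04   0.016] turn [ 0.001 -0.    -0.002] grip 42.6 t 13.35
[-0.13494378 -0.58223171 -1.89810701] 40.81566475331783
```

move_arm:
  moves: "-0.15 0 0 0 0 0 25;-0.32 -0.01 0 0 0 0 25;-0.5 -0.02 0 0 0 0 25;-0.68 -0.02 0 0 0 0 25;-0.86 -0.03 0 0 0 0 25"

```text
t: 13.85
ee_pos: [0.518, -0.2751, 0.1615]
tcp_rot: [[0.219, 0.976, -0.001], [0.976, -0.219, 0.001], [0.001, -0.002, -1.0]]
ft_force: [0.5, -0.5, -2.0]
grip_width: 0.0424
finger_force: 40.8
```

```bash
python3 go.py w .4987 -.355 .0 -12.5
```

```text
shift [-0.329 -0.004  0.646] turn [-0.001 -0.    -0.002] grip 42.4 t 13.85
```

move_arm:
  moves: "-0.12 0 0 0 0 0 25;-0.25 0 0.05 0 0 0 25;-0.329 -0.004 0.2 0 0 0 25;-0.329 -0.004 0.35 0 0 0 25;-0.329 -0.004 0.48 0 0 0 25"

```text
t: 14.35
ee_pos: [0.4987, -0.3537, 0.0394]
tcp_rot: [[0.221, 0.975, -0.002], [0.975, -0.221, 0.002], [0.001, -0.003, -1.0]]
ft_force: [0.7, 0.3, -0.3]
grip_width: 0.0424
finger_force: 40.8
```

```bash
python3 go.py w .4987 -.355 -.0175 -12.5
```

```text
shift [-0.006  0.002  0.228] turn [-0.002 -0.001 -0.003] grip 42.4 t 14.35
```

move_arm:
  moves: "-0.006 0.002 0.08 0 0 0 25;-0.006 0.002 0.15 0 0 0 25;-0.006 0.002 0.19 0 0 0 25;-0.006 0.002 0.215 0 0 0 25;-0.006 0.002 0.225 0 0 0 25"

```text
t: 14.85
ee_pos: [0.5003, -0.3553, -0.0137]
tcp_rot: [[0.219, 0.976, 0.0], [0.976, -0.219, -0.0], [-0.0, 0.0, -1.0]]
ft_force: [0.0, 0.6, -0.4]
grip_width: 0.0422
finger_force: 40.8
```

move_arm:
  moves: "0 0 0 0 0 0 25;0 0 0 0 0 0 25"

```text
t: 15.05
ee_pos: [0.5006, -0.3555, -0.0127]
tcp_rot: [[0.219, 0.976, 0.001], [0.976, -0.219, -0.001], [-0.0, 0.001, -1.0]]
ft_force: [-0.4, -0.4, -0.5]
grip_width: 0.0427
finger_force: 40.8
```

move_arm:
  moves: "0 0 0.01 0 0 0 25;0 0 0.016 0 0 0 25;0 0 0.016 0 0 0 25"

```text
t: 15.35
ee_pos: [0.5002, -0.3552, -0.0177]
tcp_rot: [[0.22, 0.976, -0.0], [0.976, -0.22, 0.0], [0.0, -0.0, -1.0]]
ft_force: [0.4, -0.0, -1.2]
grip_width: 0.0419
finger_force: 40.8
```

Still unloaded, about 2 mm above the floor. I'll release and retreat.

move_arm:
  moves: "0 0 0.004 0 0 0 50;0 0 0.004 0 0 0 62;0 0 0.004 0 0 0 65;0 0 0 0 0 0 65;0 0 -0.1 0 0 0 65"

```text
t: 15.85
ee_pos: [0.4988, -0.3542, 0.0048]
tcp_rot: [[0.22, 0.976, -0.004], [0.976, -0.22, 0.003], [0.002, -0.004, -1.0]]
ft_force: [0.3, -0.3, 0.0]
grip_width: 0.0652
finger_force: 0.0
```

move_arm:
  moves: "0 0 -0.15 0 0 0 65;0 0 -0.3 0 0 0 65;0 0 -0.5 0 0 0 65;-0.2 0 -0.7 0 0 0 65;-0.4 0 -0.7 0 0 0 65"

```text
t: 16.35
ee_pos: [0.4831, -0.4379, 0.1847]
tcp_rot: [[0.217, 0.976, 0.005], [0.976, -0.217, -0.005], [-0.003, 0.006, -1.0]]
ft_force: [0.6, -0.4, 0.6]
grip_width: 0.065
finger_force: 0.0
```

Run:
```python
from h import *
S=cam('side');T=cam('top');S0=np.load('side0.npy',allow_pickle=True).item()
g=S['image'].astype(int).max(2)
u,v=np.round(proj(S,[.499,-.355,.02])).astype(int)
m=(g[v-30:v+30,u-35:u+35]<55).astype(np.uint8);n,l,st,ce=cv2.connectedComponentsWithStats(m)
for i in range(1,n):
    if st[i,4]>20: print('dark',st[i],at(S,ce[i][0]+u-35,ce[i][1]+v-30,.028))
S1=np.load('side1.npy',allow_pickle=True).item()
a,b=np.round(proj(S,[.56,.1,.1])).astype(int)
d=abs(S['image'].astype(int)-S1['image'].astype(int)).max(2)[b-45:b+25,a-40:a+40];print('hatch/wedge change px',(d>40).sum(),d.size)
d=abs(S['image'].astype(int)-S0['image'].astype(int)).max(2)
for nm,x0,x1,y0,y1 in(('wrench',125,188,185,205),('beaker',258,278,145,170),('bottle',320,355,175,232)): print(nm,(d[y0:y1,x0:x1]>40).sum(),(y1-y0)*(x1-x0))
s=r.state();print(s['ee_pos'],s['ft_force'],s['finger_force'],s['t'])
```

```text
hatch/wedge change px 38 5600
wrench 114 1260
beaker 2 500
bottle 867 1995
[ 0.48088019 -0.44174773  0.18131214] [ 0.57973679 -0.21581795 -0.85328144] 0.0 16.45
```

move_arm:
  moves: "0 0 -0.2 0 0 0 65;0.1 -0.1 -0.4 0 0 0 65;0.3 -0.25 -0.4 0 0 0 65;0.5 -0.35 -0.4 0 0 0 65;0.7 -0.48 -0.4 0 0 0 65"

```text
t: 16.95
ee_pos: [0.4137, -0.2713, 0.2785]
tcp_rot: [[0.22, 0.975, 0.0], [0.975, -0.22, -0.0], [0.0, 0.0, -1.0]]
ft_force: [0.1, 0.4, 0.3]
grip_width: 0.0648
finger_force: 0.0
```

Run:
```python
from h import *
S=cam('side');T=cam('top');S0=np.load('side0.npy',allow_pickle=True).item();S1=np.load('side1.npy',allow_pickle=True).item();T0=np.load('top0.npy',allow_pickle=True).item()
for nm,c,c0 in(('side',S,S0),('top',T,T0)):
    u,v=np.round(proj(c,[.499,-.355,.03])).astype(int)
    d=(c['image'].astype(int).max(2)-c0['image'].astype(int).max(2))[v-25:v+25,u-30:u+30]
    n,l,st,ce=cv2.connectedComponentsWithStats((d<-35).astype(np.uint8))
    for i in range(1,n):
        if st[i,4]>15: print(nm,st[i],at(c,ce[i][0]+u-30,ce[i][1]+v-25,.03))
d0=abs(S['image'].astype(int)-S0['image'].astype(int)).max(2);d1=abs(S['image'].astype(int)-S1['image'].astype(int)).max(2)
a,b=np.round(proj(S,[.56,.1,.1])).astype(int);print('hatch/wedge',(d1[b-45:b+25,a-40:a+40]>40).sum())
for nm,x0,x1,y0,y1 in(('wrench',125,188,185,205),('beaker',258,278,145,170),('bottle',320,355,175,232)): print(nm,(d0[y0:y1,x0:x1]>40).sum())
s=r.state();print(s['ee_pos'],s['ft_force'],s['finger_force'],s['t'])
```

```text
side [ 21  16  20  22 328] [ 0.4975 -0.3583  0.03  ]
top [10  0 13 18 66] [ 0.5658 -0.3043  0.03  ]
top [ 17   7  34  43 538] [ 0.4649 -0.3509  0.03  ]
hatch/wedge 893
wrench 0
beaker 102
bottle 0
[ 0.41334374 -0.26911418  0.27989928] [ 0.40533917 -0.93201742  0.5197985 ] 0.0 17.05
```

The knob is seen in the tray at (0.498, -0.358). The bystanders haven't moved, and the wedge and hatch looked unchanged when last in clear view. Handing in.

```bash
python3 -c "
from plant import r
print(r.job_done())"
```

```text
the job is handed in; nothing more can be done
None
```

The job is handed in, with no verdict returned: the hatch is propped open by the wedge, the star knob is in the small steel tray, the coupling was not touched, and the bottle, beaker and wrench have not moved as far as the camera checks show.

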